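Put the piled router templates back in their fitted trays

ROBOT

A 6-joint arm with a two-finger parallel gripper is mounted at the origin on the work surface. World frame = base frame: x ahead of the robot, y to its left, z up, the work surface at z = 0. Lengths are in m, angles in rad, forces in N, time in s.
With the tool pointing down it reaches from about 0.3 to 1 m from the base axis. Payload 5.1 kg.
Tool frame: the origin (TCP) lies between the finger pads; the fingertips stand 8 mm ahead of it and the grasp point (between the pads) lies 11 mm behind it (robot.nose_length is the distance from the TCP to the fingertips, in m); z points along the fingers, y is the line along which they close (so a half turn about z gives the same grasp; the last joint's range is limited). The gripper opens to 95 mm and grips with 3 to 60 N. Pads are 20 mm wide; open, the fingers measure 119 mm over their backs; the gripper's body (75 mm by 180 mm) begins 59 mm behind the grasp point.
Start: joints at [-1.258, 0.124, 1.65, -0, 1.367, -0.083], TCP at [0.251, -0.6, 0.223] pointing down, gripper open.
Joint ranges: [-2.61, 2.61], [-1.02, 2.33], [0.03, 2.71], [-1.35, 4.49], [0.32, 2.68], [-2.91, 2.91]. Speed limits (rad/s): [2.57, 2.57, 3.14, 3.14, 3.14, 3.14].

INTERFACE

Orientations are given as a rotation vector (axis times angle).
In Python, from workcell import robot, eoat, planner, eyes, close_job, current_t, current_joint_pos, current_qd, current_effort, current_ee_pos, current_ee_rot, current_ft_force, current_moment, current_finger_gap, current_grip_force gives the robot as it stands. Calls block until the motion is done:
- robot.move_to(position, orientation): joint-space move of the TCP to a pose.
- robot.line_to(position, vel=0.15, attitude=None, threshold=None): straight line of the TCP; attitude=None keeps the orientation; vel is the mean speed in m/s. With threshold (N) it stops when the force on the tool has changed by that much, and returns True; else False.
- robot.move_joints(angles): joint-space move.
- eoat.command_gripper(opening): finger opening in m; the grip force is fixed at half the most; returns when the fingers have stopped.
- robot.sleep(seconds).
- planner.ik(position, orientation): joint angles nearest the present ones, or None.
- eyes.camera(name): name is "scene" or "top" or "wrist"; returns a dict with "image" (420x560x3 uint8, blue, green, red), "vfov" (degrees; the focal length in pixels is half the picture's height over the tangent of half this angle, whatever the lens; pixels are square), "cx", "cy" (the principal point, pixels), "cam_to_world" (4x4, takes a point from camera to world coordinates); the wrist camera has in their place "T_tool_cam" (4x4, takes a point from camera to tool coordinates, whose origin is the TCP and whose axes are the flange's). Camera axes: x right, y up, looking along -z (the intrinsics and any distortion apply to the point x, -y, -z); pixel columns grow to the right and rows downward; lengths in m; the calibration is good to about 2 mm. A picture is of the moment at which its call begins: read the wrist's pose just before it. There is no depth.
A pose or a line that the arm cannot do raises robot.MotionError and nothing moves.
- close_job(): hands the job in; it is judged then, once.
Readings, each from a call of its own:
- current_t(): time.
- current_joint_pos(): joint angles.
- current_qd(): joint speeds.
- current_effort(): joint torques, N m.
- current_ee_pos(): TCP position.
- current_ee_rot(): TCP orientation.
- current_ft_force(): force on the tool from outside, world axes, zero at the start.
- current_moment(): the same for the moment, N m.
- current_finger_gap(): finger opening in m.
- current_grip_force(): force on a finger pad.
Only numpy, scipy, OpenCV 4.12 (cv2) and the standard library are available. Lean on these libraries where they do the work, as an engineer would, in place of code of your own. Each camera call takes 0.05 s, during which the arm holds its last target. There are 200 camera calls.

TASK

The four wooden router templates were left in a pile on the bench. Take the pile apart and lay each template flat in the tray of its own shape and size, fully down inside the lip. Do not let any template tip over or topple on the way, and leave the small amber bottle and the white jar standing where they are.

Things in the scene. Friction and masses are not known exactly. Their poses are not given: they have to be found in the camera images.
- rail_template: Long rectangular wooden template, 190 x 60 mm, lying on the bench at the bottom of the pile; a small dark hole mark near each end. Loose, pale wooden face with a darker brown edge like the other templates, 22 mm thick all through. Origin: centre of its underside, z up. x along its 190 mm length, y across its 60 mm width.
- square_template: Square wooden template, 60 x 60 mm, lying flat on the rail template near one of its two ends (either one), with the round template on top of it. Loose, pale wooden face with a darker brown edge like the other templates, 22 mm thick all through. Origin: centre of its underside, z up. x and y square to its sides.
- hex_template: Regular hexagonal wooden template, 56 mm across flats (64.7 mm across corners), lying flat on the rail template near its other end, nothing on it. Loose, pale wooden face with a darker brown edge like the other templates, 22 mm thick all through. Origin: centre of its underside, z up. x points to a corner, y to a flat (so flats face +-y and every 60 degrees from there).
- round_template: Round wooden template (disc), diameter 42 mm, lying flat on the square template at the top of the pile. Loose, pale wooden face with a darker brown edge like the other templates, 22 mm thick all through. Origin: centre of its underside, z up.
- rail_tray: Long rectangular tray for the rail template, inside 208 x 78 mm. Fixed on the bench, pale wooden lip, flat grey felt floor 5 mm above the bench. The lip is 6 mm wide and rises 6 mm above the floor (11 mm above the bench); there is a 9 mm gap all round between lip and template when centred. Origin: centre of its underside, at bench height, z up. x along its length.
- square_tray: Square tray for the square template, inside 78 x 78 mm. Fixed on the bench, pale wooden lip, flat grey felt floor 5 mm above the bench. The lip is 6 mm wide and rises 6 mm above the floor (11 mm above the bench); there is a 9 mm gap all round between lip and template when centred. Origin: centre of its underside, at bench height, z up. x and y square to its sides.
- hex_tray: Hexagonal tray for the hexagonal template, inside 74 mm across flats. Fixed on the bench, pale wooden lip, flat grey felt floor 5 mm above the bench. The lip is 6 mm wide and rises 6 mm above the floor (11 mm above the bench); there is a 9 mm gap all round between lip and template when centred. Origin: centre of its underside, at bench height, z up. x points to a corner, y to a flat.
- round_tray: Round tray for the round template, inside diameter 60 mm. Fixed on the bench, pale wooden lip, flat grey felt floor 5 mm above the bench. The lip is 6 mm wide and rises 6 mm above the floor (11 mm above the bench); there is a 9 mm gap all round between lip and template when centred. Origin: centre of its underside, at bench height, z up.
- amber_bottle: Small amber glass bottle with a black cap, diameter 28 mm, 58 mm tall, loose, standing among the trays; not to be disturbed. Origin: centre of its underside.
- white_jar: Small white plastic jar, diameter 30 mm, 45 mm tall, loose, standing among the trays; not to be disturbed. Origin: centre of its underside.
Things that resemble listed ones, but are neither listed nor needed, are in the scene too. What is shaped like the rail_template but red is not meant. What is shaped like the hex_tray but purple is not meant.

How it is judged:
By the outcome, as a careful person would: the job done as asked, in the order asked, and still so for the second after the job is handed in, with the robot touching nothing.
It also fails if it takes over 106 s, if anything falls off the work surface, if the arm or the gripper's body presses on something with over 40 N, if the wrist force passes 120 N, or if a joint passes its speed limit or range.

## Working session

There is one attempt and no reset: what is moved stays moved. The work goes in short steps, each a Python script; the robot and the scene stay as the last script left them, time stands still between calls to the robot, and variables do not carry over. Pictures are saved under pics/ and viewed, at most 14 in all, crops included, and the job is handed in when it is done.

```bash
ls; mkdir -p pics; python3 - <<'E'
from workcell import *
import cv2, numpy as np
for n in ("top","scene"):
    c=eyes.camera(n); cv2.imwrite(f"pics/{n}0.png",c["image"])
    print(n,{k:v for k,v in c.items() if k!="image"})
c=eyes.camera("wrist");print({k:v for k,v in c.items() if k!="image"})
print(current_t(),current_ee_pos(),current_ee_rot(),current_finger_gap(),robot.nose_length)
E
```

```text
pics
top {'vfov': 46.03369098025961, 'cx': 275.4806345945858, 'cy': 208.3025820974947, 'cam_to_world': array([[-1.97741266e-02,  9.83077403e-01, -1.82120299e-01,
         3.29399672e-01],
       [-9.99800780e-01, -1.99383269e-02,  9.29432705e-04,
         1.33234955e-02],
       [-2.71746976e-03,  1.82102395e-01,  9.83275817e-01,
         1.16677531e+00],
       [ 0.00000000e+00,  0.00000000e+00,  0.00000000e+00,
         1.00000000e+00]])}
scene {'vfov': 56.285471082883824, 'cx': 279.32955553800974, 'cy': 202.66046446708071, 'cam_to_world': array([[ 0.85384279, -0.31784429,  0.41222264,  0.94365179],
       [ 0.52032468,  0.54345656, -0.65872391, -0.61481612],
       [-0.01465346,  0.77693628,  0.62940869,  0.69686398],
       [ 0.        ,  0.        ,  0.        ,  1.        ]])}
{'vfov': 59.25792840198013, 'cx': 271.19223333067504, 'cy': 205.97235660211922, 'T_tool_cam': array([[ 2.55333708e-04,  9.58302295e-01,  2.85756272e-01,
         8.11598627e-02],
       [ 9.99999938e-01, -3.14194834e-04,  1.60136253e-04,
         2.45687263e-04],
       [ 2.43242083e-04,  2.85756213e-01, -9.58302315e-01,
        -1.62194646e-01],
       [ 0.00000000e+00,  0.00000000e+00,  0.00000000e+00,
         1.00000000e+00]])}
0.15 [ 0.25042597 -0.59931893  0.22167119] [-3.07873415e+00 -6.17277725e-01  2.89025386e-04] 0.09521991368243772 0.008
```

View pics/top0.png

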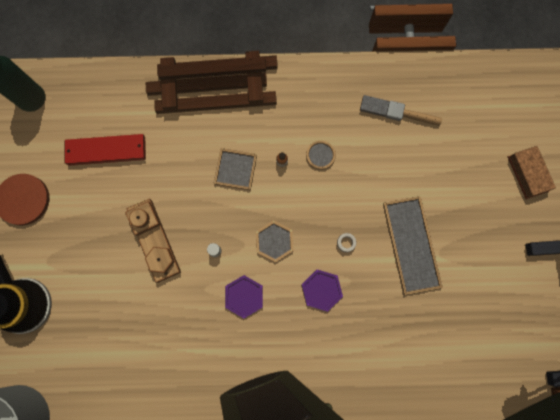

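View pics/scene0.png

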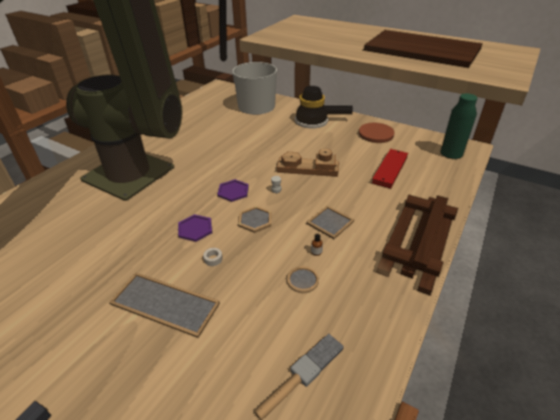

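The top view shows these templates:
- The pile's rail runs from (140,205) to (170,278).
- Square and round are at (140,217), and hex is at (159,260).

The trays and standing items are:
- Square tray (236,169), round tray (320,155), grey hex tray (275,242) and rail tray (412,246).
- Bottle (282,159) and jar (214,250).

Lookalikes to avoid:
- Red rail (105,149).
- Purple hexes (244,297) and (322,291).
- White ring (347,243), which isn't the jar.
- Red-brown disc (22,199).

Next I'll convert these to rough positions and look closer with the wrist camera.

```bash
cat > h.py <<'E'
from workcell import *
import cv2, numpy as np
from scipy.spatial.transform import Rotation as R
def cast(c,uv,z,T=None):
    """pixels -> world points on plane z"""
    T=c["cam_to_world"] if T is None else T
    f=210/np.tan(np.radians(c["vfov"]/2)); uv=np.atleast_2d(uv).astype(float)
    d=np.c_[(uv[:,0]-c["cx"])/f,-(uv[:,1]-c["cy"])/f,-np.ones(len(uv))]@T[:3,:3].T
    o=T[:3,3]; return o+d*((z-o[2])/d[:,2])[:,None]
def pix(c,p,T=None):
    T=c["cam_to_world"] if T is None else T
    f=210/np.tan(np.radians(c["vfov"]/2)); q=(np.atleast_2d(p)-T[:3,3])@T[:3,:3]
    return np.c_[c["cx"]-f*q[:,0]/q[:,2],c["cy"]+f*q[:,1]/q[:,2]]
def down(yaw):  # tool z down, tool x at angle yaw in world (tool y = x-axis rotated by yaw-90deg)
    return (R.from_euler("z",yaw)*R.from_euler("x",np.pi)).as_rotvec()
def wrist(name):
    T=np.eye(4);T[:3,3]=current_ee_pos();T[:3,:3]=R.from_rotvec(current_ee_rot()).as_matrix()
    c=eyes.camera("wrist");c["cam_to_world"]=T@c["T_tool_cam"]
    cv2.imwrite(f"pics/{name}.png",c["image"]);np.save(f"pics/{name}.npy",{k:v for k,v in c.items()},allow_pickle=True);return c
def load(name): return np.load(f"pics/{name}.npy",allow_pickle=True).item()
E
python3 - <<'E'
from h import *
np.set_printoptions(precision=3,suppress=True)
c=eyes.camera("top")
for n,uv,z in [("round",(139,217),.066),("hex",(158,260),.044),("sqtray",(236,169),.005),("rtray",(320,155),.005),("hextray",(275,242),.005),("railtray",(412,246),.005),("bottlebase",(282,163),.0),("jarbase",(214,254),0)]:
    print(n,cast(c,uv,z)[0])
print(cast(c,[(385,199),(426,198),(440,290),(405,294)],.011))
print(np.degrees(R.from_rotvec(current_ee_rot()).as_euler("ZYX")))
for x,y in[(.4,.31),(.47,-.2),(.55,.1),(.6,.0)]:
  for yaw in np.radians([-90,-45,0,45,90,180]):
    q=planner.ik([x,y,.28],down(yaw)); print(x,y,round(np.degrees(yaw)),None if q is None else np.array(q))
E
```

```text
round [0.52  0.321 0.066]
hex [0.424 0.281 0.044]
sqtray [0.643 0.106 0.005]
rtray [ 0.675 -0.099  0.005]
hextray [0.464 0.015 0.005]
railtray [ 0.448 -0.307  0.005]
bottlebase [ 0.658 -0.006  0.   ]
jarbase [0.439 0.16  0.   ]
[[ 0.561 -0.249  0.011]
 [ 0.561 -0.347  0.011]
 [ 0.344 -0.363  0.011]
 [ 0.337 -0.282  0.011]]
[  22.678   -0.006 -179.924]
0.4 0.31 -90 [ 0.553 -0.23   1.895  0.     1.477 -2.588]
0.4 0.31 -45 None
0.4 0.31 0 [ 0.553 -0.23   1.895 -0.     1.477  2.124]
0.4 0.31 45 [ 0.553 -0.23   1.895 -0.     1.477  1.339]
0.4 0.31 90 [ 0.553 -0.23   1.895 -0.     1.477  0.553]
0.4 0.31 180 [ 0.553 -0.23   1.895  0.     1.477 -1.018]
0.47 -0.2 -90 [-0.507 -0.219  1.885 -0.     1.475  2.634]
0.47 -0.2 -45 [-0.507 -0.219  1.885 -0.     1.475  1.849]
0.47 -0.2 0 [-0.507 -0.219  1.885 -0.     1.475  1.063]
0.47 -0.2 45 [-0.507 -0.219  1.885 -0.     1.475  0.278]
0.47 -0.2 90 [-0.507 -0.219  1.885  0.     1.475 -0.507]
0.47 -0.2 180 [-0.507 -0.219  1.885  0.     1.475 -2.078]
0.55 0.1 -90 None
0.55 0.1 -45 [ 0.084 -0.107  1.787 -0.     1.462  2.44 ]
0.55 0.1 0 [ 0.084 -0.107  1.787 -0.     1.462  1.655]
0.55 0.1 45 [ 0.084 -0.107  1.787 -0.     1.462  0.869]
0.55 0.1 90 [ 0.084 -0.107  1.787 -0.     1.462  0.084]
0.55 0.1 180 [ 0.084 -0.107  1.787  0.     1.462 -1.487]
0.6 0.0 -90 None
0.6 0.0 -45 [-0.089 -0.015  1.699 -0.     1.458  2.267]
0.6 0.0 0 [-0.089 -0.015  1.699 -0.     1.458  1.481]
0.6 0.0 45 [-0.089 -0.015  1.699 -0.     1.458  0.696]
0.6 0.0 90 [-0.089 -0.015  1.699 -0.     1.458 -0.089]
0.6 0.0 180 [-0.089 -0.015  1.699  0.     1.458 -1.66 ]
```

```bash
python3 - <<'E'
from h import *
robot.move_to([.55,-.2,.22],down(0)); wrist("A")
robot.move_to([.55,.17,.22],down(0)); wrist("B")
print(current_t())
E
```

```text
3.5
```

View pics/A.png

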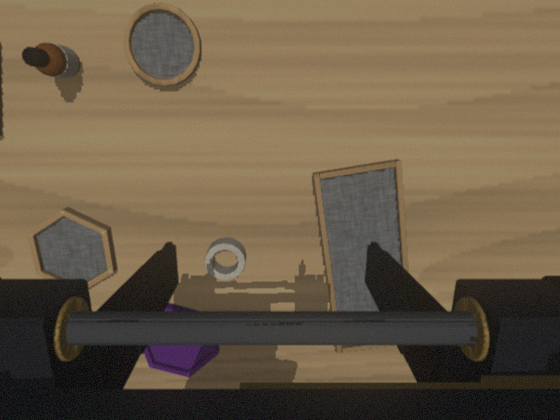

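View pics/B.png

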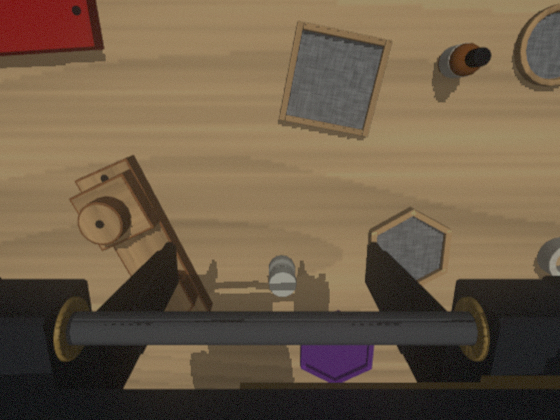

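A shows the round tray (163,45), hex tray (74,248), bottle (60,60) and part of the rail tray. B shows the square tray (335,80), bottle (462,60), jar (283,275) and part of the pile. The gripper hides rows below 270, so I need two more views from further back.

```bash
python3 - <<'E'
from h import *
robot.move_to([.36,.27,.3],down(0)); wrist("P")
robot.move_to([.36,-.29,.32],down(0)); wrist("Q")
print(current_t())
a,b=load("P")["image"],load("Q")["image"]
cv2.imwrite("pics/PQ.png",cv2.resize(np.vstack([a[:290],b[:290]]),None,fx=1,fy=1))
E
```

```text
6.5333
```

View pics/PQ.png

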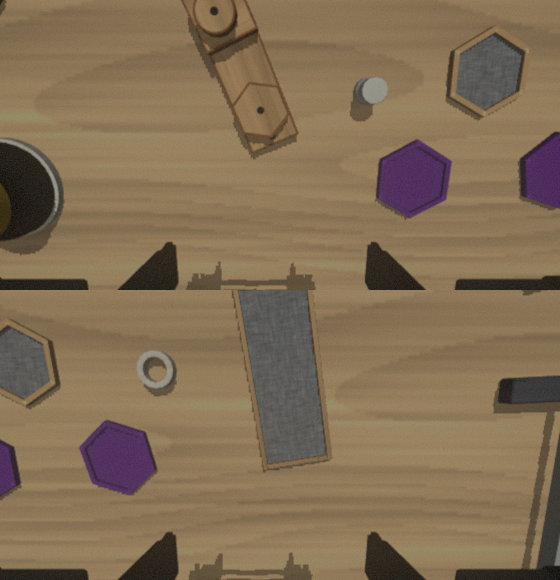

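Both views cut the top off: hex at (261,110) and round at (215,12) in P, and the rail tray's far end in Q. I'll retake both with the TCP 7 cm further forward and measure the trays by mask.

```bash
cat > meas.py <<'E'
from h import *
def tray(name,near,z=.008):
    c=load(name);hsv=cv2.cvtColor(c["image"],cv2.COLOR_BGR2HSV)
    m=((hsv[...,1]<60)&(hsv[...,2]>50)&(hsv[...,2]<170)).astype(np.uint8)
    m=cv2.morphologyEx(m,cv2.MORPH_CLOSE,np.ones((5,5)));m=cv2.morphologyEx(m,cv2.MORPH_OPEN,np.ones((5,5)))
    cs,_=cv2.findContours(m,cv2.RETR_EXTERNAL,cv2.CHAIN_APPROX_NONE)
    u=pix(c,[*near,.008])[0]
    k=[q for q in cs if cv2.contourArea(q)>800 and cv2.pointPolygonTest(q,(float(u[0]),float(u[1])),True)>-5]
    if not k: print(name,"none",u);return
    k=max(k,key=cv2.contourArea);w=cast(c,cv2.convexHull(k)[:,0],z)[:,:2]
    return w
def rect(w): 
    (cx,cy),(a,b),t=cv2.minAreaRect((w*1000).astype(np.float32)); return (round(cx,1),round(cy,1)),(round(a,1),round(b,1)),round(t,1)
def poly(w,n):
    q=w-0; im=cv2.moments((q*1e4).astype(np.float32)); ctr=np.array([im["m10"],im["m01"]])/im["m00"]/1e4
    # resample the hull evenly, n-fold phase of radius gives corner direction
    p=np.vstack([q,q[:1]]);s=np.r_[0,np.cumsum(np.linalg.norm(np.diff(p,axis=0),axis=1))]
    t=np.linspace(0,s[-1],2000)[:-1];d=np.c_[np.interp(t,s,p[:,0]),np.interp(t,s,p[:,1])]-ctr
    r=np.hypot(*d.T);a=np.arctan2(d[:,1],d[:,0])
    th=np.sort(a);ph=np.angle(np.sum((r-r.mean())*np.exp(1j*n*a)))/n
    return (ctr*1000).round(1),np.degrees(ph).round(1),"area mm2",round(im["m00"]/100,0),"r",(r.min()*1000).round(1),(r.max()*1000).round(1)
E
python3 - <<'E'
from meas import *
robot.move_to([.43,-.29,.32],down(0)); wrist("Q2")
robot.move_to([.44,.27,.3],down(0)); wrist("P2")
print(current_t())
cv2.imwrite("pics/P2z.png",cv2.resize(load("P2")["image"][20:240,120:380],None,fx=2.6,fy=2.6,interpolation=cv2.INTER_CUBIC))
for n,xy,k in [("B",(.643,.106),4),("A",(.675,-.099),1),("A",(.464,.015),6),("Q2",(.464,.015),6),("P2",(.464,.015),6),("P2",(.643,.106),4),("Q2",(.448,-.307),4),("Q2",(.675,-.099),1)]:
    w=tray(n,xy)
    if w is not None: print(n,xy,poly(w,k),rect(w))
E
```

```text
9.0333
B (0.643, 0.106) (array([645.1, 109.3]), np.float64(34.3), 'area mm2', 5983.0, 'r', np.float64(38.7), np.float64(53.6)) ((645.1, 109.4), (77.5, 77.7), 79.2)
A (0.675, -0.099) (array([676.4, -99.1]), np.float64(151.9), 'area mm2', 2558.0, 'r', np.float64(27.9), np.float64(29.2)) ((676.5, -99.2), (57.3, 56.2), 90.0)
A (0.464, 0.015) (array([468.1,  18.3]), np.float64(0.4), 'area mm2', 4247.0, 'r', np.float64(34.1), np.float64(41.2)) ((470.0, 18.4), (72.7, 70.6), 1.4)
Q2 (0.464, 0.015) (array([467.4,  18.6]), np.float64(-0.5), 'area mm2', 4339.0, 'r', np.float64(34.6), np.float64(40.4)) ((467.5, 17.4), (71.5, 77.6), 78.3)
P2 (0.464, 0.015) (array([467.5,  18.1]), np.float64(1.9), 'area mm2', 4395.0, 'r', np.float64(35.3), np.float64(40.5)) ((467.7, 18.1), (80.0, 70.6), 2.0)
P2 none [421.45232791 -20.96590442]
Q2 (0.448, -0.307) (array([ 453.2, -305.5]), np.float64(9.4), 'area mm2', 16014.0, 'r', np.float64(38.8), np.float64(109.3)) ((453.2, -305.5), (207.2, 77.7), 9.4)
Q2 none [ 99.5487935  -59.30880646]
```

View pics/P2z.png

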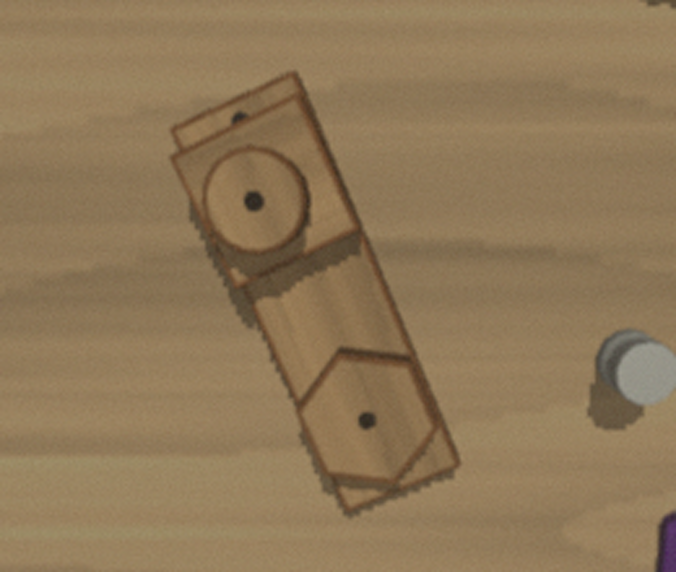

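The crop shows round centre (254,201), square corners (299,95), (172,156), (238,288), (360,233), and hex hole (367,421) with six corners. The rail's ends stick out under both. The jar stands well clear at (640,365). This is the natural wood pile on the wooden rail, and the red rail isn't part of it. Next I'll check the sizes.

```bash
python3 - <<'E'
from meas import *
np.set_printoptions(precision=1,suppress=True)
c=load("P2")
def f(p,z): return cast(c,np.array(p)/2.6+[120,20],z)[:,:2]*1000
print("round",f([(254,201)],.066), "edges",f([(204,200),(309,200),(256,147),(254,252)],.066))
for n,p,z,k in [("sq",[(299,95),(172,156),(238,288),(360,233)],.044,4),("hex",[(342,350),(412,358),(438,425),(396,485),(330,475),(301,408)],.044,6),("rail",[(297,72),(172,128),(347,513),(459,463)],.022,4)]:
    w=f(p,z); print(n,w.mean(0),"sides",np.linalg.norm(w-np.roll(w,-1,0),axis=1))
    d=w-w.mean(0);print("  corner angs",np.degrees(np.arctan2(d[:,1],d[:,0])),"edge angs",np.degrees(np.arctan2(*(np.roll(w,-1,0)-w)[:,::-1].T)), poly(w/1000,k)[1])
print("hexhole",f([(367,421)],.044))
E
```

```text
round [[520.3 324.2]] edges [[520.7 344. ]
 [520.7 302.4]
 [540.5 322.6]
 [500.6 325.1]]
sq [522.8 321.6] sides [58.  59.  57.3 59.4]
  corner angs [ -20.3   68.5  159.9 -112. ] edge angs [ 113.8 -155.3  -66.6   24. ] -21.0
hex [427.6 279.6] sides [30.8 32.3 33.7 30.3 33.3 31.8]
  corner angs [  21.5  -35.   -96.4 -159.6  145.5   81.8] edge angs [ -96.6 -158.7  146.1   81.    21.6  -35.8] 22.9
rail [474.8 300.9] sides [ 58.9 189.4  59.2 186.5]
  corner angs [   5.2   40.  -174.6 -139.7] edge angs [ 112.2 -157.4  -65.    22.7] 22.4
hexhole [[426.1 280.9]]
```

All sizes check out: square about 59 mm, hex sides about 32 mm, rail 188 × 59 mm. I'll start with the round template.

```bash
cat > pp.py <<'E'
from h import *
D=np.radians
def transfer(name,pick,pyaw,under,place,qyaw,width):
    pz=under+.018; qz=.005+.018; H=.16
    robot.move_to([*pick,H],down(D(pyaw)))
    robot.line_to([*pick,pz+.025],vel=.2)
    hit=robot.line_to([*pick,pz],vel=.06,threshold=8)
    print(name,"at pick",hit,current_ee_pos().round(4))
    if hit: return False
    eoat.command_gripper(width-.012); g=current_finger_gap()
    robot.line_to([*pick,H],vel=.15)
    print(" gap",round(g,4),"lifted",round(current_finger_gap(),4),"F",round(current_grip_force(),1))
    if abs(current_finger_gap()-width)>.004: return False
    robot.move_to([*place,H],down(D(qyaw)))
    robot.line_to([*place,qz+.012],vel=.15)
    hit=robot.line_to([*place,qz-.002],vel=.03,threshold=4)
    print(" placed",hit,current_ee_pos().round(4),"gap",round(current_finger_gap(),4))
    eoat.command_gripper(.078); robot.line_to([*place,H],vel=.2)
    print(" t",round(current_t(),1)); return True
E
python3 - <<'E'
from pp import *
eoat.command_gripper(.078)
print(transfer("round",(.5203,.3238),22.7,.044,(.6765,-.0992),0,.042))
robot.move_to([.58,-.03,.26],down(0)); wrist("R1")
robot.move_to([.44,.27,.3],down(0)); wrist("P3"); print(current_t())
a=load("R1")["image"][:250,100:500];b=load("P3")["image"][:250,100:500]
cv2.imwrite("pics/R1P3.png",np.vstack([a,b]))
E
```

```text
round at pick False [0.5201 0.3237 0.0615]
 gap 0.0411 lifted 0.0414 F 30.0
 placed True [ 0.6767 -0.0993  0.0222] gap 0.0411
 t 17.6
True
19.6417
```

View pics/R1P3.png

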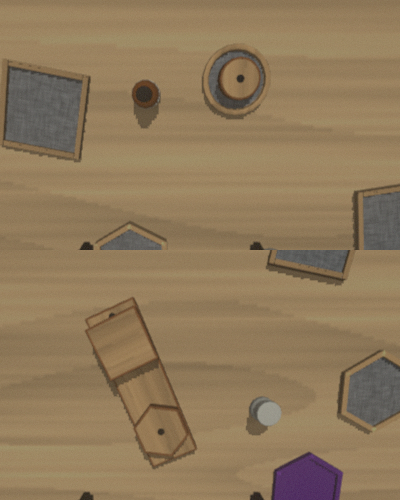

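The round template sits inside its tray at (240,78), the bottle still stands at (146,94), and the rest of the pile is undisturbed. Next are the square and the hex.

```bash
python3 - <<'E'
from pp import *
print("round centre",cast(load("R1"),[(340,78)],.027), "square ctr check",cast(load("P3"),np.array([(133,302),(86,325),(112,381),(158,360)])+[100,-250],.044).mean(0))
if transfer("square",(.5225,.3216),24,.022,(.6451,.1093),-10.7,.060) and transfer("hex",(.427,.280),23,.022,(.4677,.0183),.6,.056):
    robot.move_to([.44,.27,.3],down(0)); wrist("P4"); print(current_t())
    robot.move_to([.44,.06,.36],down(0)); wrist("S"); print(current_t())
    cv2.imwrite("pics/P4S.png",np.vstack([load("P4")["image"][:290],load("S")["image"][:290]]))
E
```

```text
round centre [[ 0.6776652  -0.09944976  0.027     ]] square ctr check [0.52492454 0.32183815 0.044     ]
square at pick False [0.5222 0.3215 0.0395]
 gap 0.0596 lifted 0.0593 F 30.0
 placed True [0.6454 0.1093 0.023 ] gap 0.0596
 t 26.8
hex at pick False [0.4268 0.2799 0.0397]
 gap 0.0558 lifted 0.056 F 30.0
 placed True [0.468  0.0182 0.023 ] gap 0.0562
 t 34.4
35.5417
36.4667
```

View pics/P4S.png

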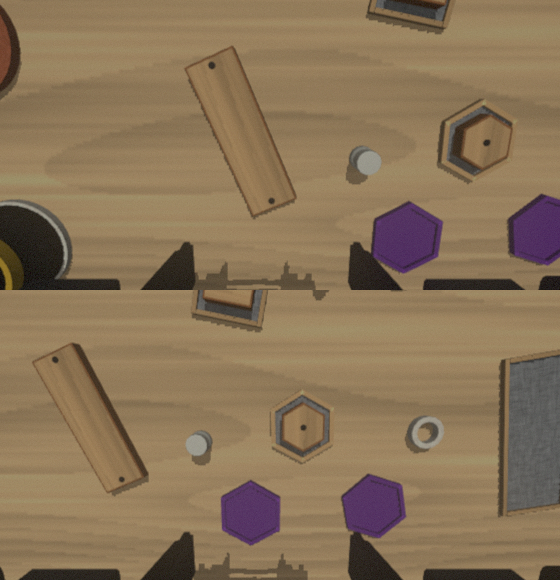

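The hex is centred in its tray at (303,427), and the jar still stands at (198,443). The rail is clear, with its hole marks at (212,65) and (271,201). I'll measure it again and move it.

```bash
python3 - <<'E'
from pp import *
h=cast(load("P4"),[(212,65),(271.5,201)],.022)[:,:2]; m=h.mean(0); d=h[0]-h[1]; a=np.degrees(np.arctan2(d[1],d[0]))
print(m,a,np.linalg.norm(d))
if np.hypot(*(m-[.4748,.3009]))<.006 and abs(a-22.7)<3:
  m=(m+[.4748,.3009])/2
  if transfer("rail",tuple(m),a,0,(.4532,-.3055),9.4,.060):
    robot.move_to([.43,-.29,.32],down(0)); wrist("F1")
    robot.move_to([.56,.05,.30],down(0)); wrist("F2")
    robot.move_to([.36,-.05,.35],down(0)); t=eyes.camera("top"); print(current_t())
    cv2.imwrite("pics/F.png",np.vstack([load("F1")["image"][:270],load("F2")["image"][:270]])); cv2.imwrite("pics/top1.png",cv2.resize(t["image"][120:330,90:470],None,fx=2,fy=2))
E
```

```text
[0.47467866 0.30137133] 22.798353801430896 0.17066450812836814
rail at pick False [0.4745 0.301  0.0175]
 gap 0.0595 lifted 0.0596 F 30.0
 placed True [ 0.4534 -0.3058  0.0231] gap 0.0593
 t 45.5
48.65
```

View pics/F.png

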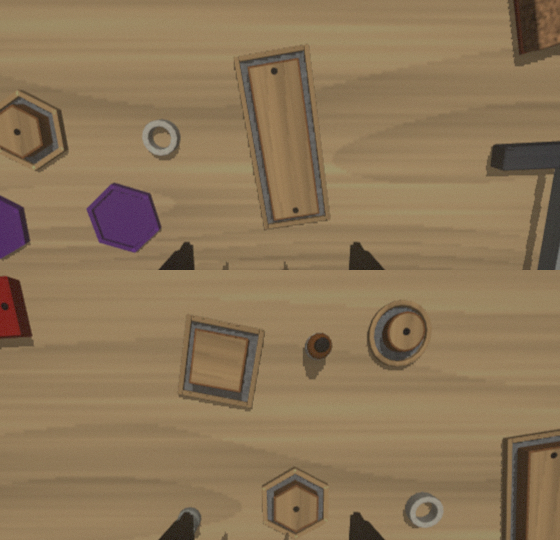

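View pics/top1.png

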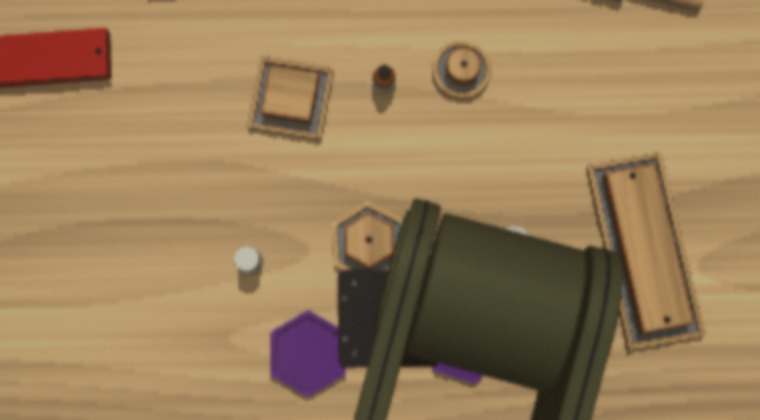

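All four templates lie flat inside their own trays: rail (282,137), square (221,361), round (405,331) and hex (295,505) in the close views. The bottle and jar are still standing where they were, so I'm handing in.

```bash
python3 -c "
from workcell import *
print(close_job(),current_t())"
```

```text
the job is handed in; nothing more can be done
the job is handed in; nothing more can be done
```

All four templates are flat in their own trays with the bottle and jar still standing in place, and the job was handed in at about 49 s of the 106 s allowed.

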